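Nest a beaker in its adapter and hold the indexing table at the third stop

TASK

Load the rotary reader: first stand the blue adapter cup in the black well of the turntable and let go of it, then stand the glass beaker in the adapter cup and let go of it. Then take the black knob in the middle of the turntable, turn it counter-clockwise seen from above, counting the clicks, to the third stop, without turning on past it towards the fourth, and finish while still gripping the knob and keeping it steadily at the third stop, since it springs back home when let go. Both vessels must stay upright and fully seated, and the stain bottle, the petri dish and the tape roll must be left where they are.

Things in the scene. Friction and masses are not known exactly. Their poses are not given: they have to be found in the camera images.
- adapter_center (a point): Centre, half-way up, of the blue plastic adapter cup: round, straight-sided, 60 mm outside diameter, 45 mm tall, open at the top, about 80 g. Its bore is 53 mm in diameter; the inner floor lies 18 mm above its underside (the bore is 27 mm deep). It stands upright on the right-hand table, whose top is at z = 0.006. Its z axis points up.
- adapter: The adapter cup itself; origin at the centre of its underside.
- beaker_center (a point): Centre, half-way up, of the clear glass beaker: 44 mm outside diameter, 55 mm tall, about 50 g, small spout at the rim. It stands upright on the right-hand table (top at z = 0.006). z axis up. Seated in the adapter cup it stands 28 mm proud of the cup's rim, and its centre is then 23 mm above the cup's centre.
- beaker: The beaker itself; origin at the centre of its underside.
- well (a point): Centre of the floor of the black well on the turntable: a round socket 70 mm in bore, 16 mm deep, 82 mm across outside, mouth slightly flared. Its floor is 22 mm above the left-hand table. It moves with the turntable, 76 mm from the axis; this point's x axis points outward from the turntable's axis. Seated in it, the adapter cup stands 29 mm proud of the well's rim.
- knob_grip (a point): Middle of the grip of the black index knob on the turntable's axis, 84 mm above the left-hand table. The grip is an upright flat bar 44 mm long, 14 mm thick and 36 mm high (from 63 to 99 mm above the table), with a 44 mm round flange directly below it. This point's x axis runs along the bar, towards the well; the bar is pinched across its thickness, along the y axis. z up.
- knob_axis (a point): Point on the axis of knob and turntable at the top of the disc, 22 mm above the table; axes as at knob_grip. Turning the knob takes up to 0.18 N m: a return spring of 0.06 N m at home, 0.10 N m at the third stop, plus a click ripple of 0.07 N m that resists on leaving each stop and helps on coming into the next.
- turntable (a joint): Angle of the turntable and its knob, rad; 0 at home, where it starts against a solid stop, growing counter-clockwise seen from above. Click stops every 0.419 rad (24 degrees): first 0.419, second 0.838, third 1.257, fourth 1.676; solid end at 1.80. Its return spring beats the clicks: let go, it runs back home. At the third stop the well faces the grey reader head.
- station: Fixed station: round white base 256 mm across, 14 mm high, on the left-hand table (top z = 0), under the aluminium turntable disc (230 mm across). Origin on the turntable's axis at the table top. On the base: green mark at home, red mark at the third stop, thin dark marks at the others. Grey reader head, 36 x 60 x 74 mm, centred 156 mm from the axis, 3 degrees clockwise of the x axis.
- stain_bottle_center (a point): Bystander: brown glass bottle with a black cap, 59 mm in diameter, 125 mm tall, on the right-hand table; point at its centre. Leave alone.
- petri_dish_center (a point): Bystander: clear lidded dish 62 mm in diameter, 16 mm high, on the right-hand table; point at its centre. Leave alone.
- tape_roll_center (a point): Bystander: cream roll of label tape lying flat, 62 mm in diameter, 19 mm high, on the right-hand table; point at its centre. Leave alone.

How it is judged:
By the outcome, as a careful person would: the job done as asked, in the order asked, and still so for the second after the job is handed in, while the arm keeps its last pose, push and grip.
It also fails if it takes over 61 s, if anything falls off the work surface, if the arm or the gripper's body presses on something with over 40 N, if the wrist force passes 120 N, or if a joint passes its speed limit or range.

ROBOT

A 7-joint arm with a two-finger parallel gripper is mounted at the origin on a cart in front of the work surface, level with it; the furniture and walls round the work are solid. World frame = base frame: x ahead of the robot, y to its left, z up, the work surface at z = 0. Lengths are in m, angles in degrees, forces in N, time in s.
With the tool pointing down it reaches from about 0.4 to 0.85 m from the base axis. Payload 6.9 kg.
Tool frame: the origin (TCP) lies between the finger pads; the fingertips stand 17 mm ahead of it and the grasp point (between the pads) lies 2 mm behind it; z points along the fingers, y is the line along which they close (so a half turn about z gives the same grasp; the last joint's range is limited). The gripper opens to 85 mm and grips with 20 to 120 N. Pads are 22 mm wide; open, the fingers measure 114 mm over their backs; the gripper's body (76 mm by 85 mm) begins 54 mm behind the grasp point. The pads swing forward as they close: fully open they stand 13 mm farther back than shut.
Start: joints at [79.383, 29.078, -13.613, 85.955, 7.202, 65.827, -8.869], TCP at [0.179, -0.599, 0.219] pointing down, gripper open.
Joint ranges: [-176.47, 176.47], [-13.61, 117.27], [-81.72, 77.17], [0.22, 143.17], [-87.28, 267.28], [10, 112.55], [-165.47, 165.47]. Speed limits (degrees/s): [136.94, 136.94, 180, 180, 180, 180, 180].

INTERFACE

Orientations are given as [roll, pitch, yaw] about the fixed x, y, z axes, in that order (R = Rz(yaw) Ry(pitch) Rx(roll)).
In Python, from cell import r, imaging gives the robot as it stands.
- The arm moves only by the tool play_rows, never from a script. Its argument "plan" is a list of rows, each an object of numbers: "x", "y", "z": the shift along the tool's x, y, z in units of 25 mm (1.0 is 25 mm); "ax", "ay", "az": the turn, a rotation vector about the tool's x, y, z in units of 10 degrees (1.0 is 10 degrees). In form: [{"x": .., "y": .., "z": .., "ax": .., "ay": .., "az": ..}, ...]. A call has 1 to 8 rows; each row is the pose to reach, as a shift and turn from the pose commanded when the call began, along the tool's axes at that moment; what a row does not reach only later rows make up. A row lasts 1/8 s, in which the tool goes at most 62.5 mm and 10.7 degrees, less where a joint would pass 70% of its speed; a pose out of reach is approached as far as the arm can. A call with a gripper value outside its range is refused whole. "grip" is the opening, from -1 (shut) to 1 (fully open), so that 0 is half open, set as the call begins (left out, the last holds). The fingers move at their own pace and stop on an object; the grip force is fixed at half the most. Time passes only in rows, so rows that repeat a pose let the fingers close. It gives the time, the measured TCP pose, the force, the opening and the grip force at its end, in the units of the state.
- r.state(): the state, without advancing time (a new reading comes with each control period).
- imaging.camera(name): name is "side" or "top" or "wrist"; returns a dict with "image" (480x640x3 uint8, blue, green, red), "K" (3x3 intrinsics, pixels), "eye" and "rotation" of the camera in the world; the wrist camera has in their place "mount" (4x4, takes a point from camera to tool coordinates, whose origin is the TCP and whose axes are the flange's). Camera axes: x right, y up, looking along -z (the intrinsics and any distortion apply to the point x, -y, -z); pixel columns grow to the right and rows downward; lengths in m; the calibration is good to about 2 mm. A picture is of the moment at which its call begins: read the wrist's pose just before it. There is no depth.
- r.hand_in(): hands the job in; it is judged then, once.
The state is a dict: "t": time; "q": joint angles; "joint_vel": joint speeds; "tau": joint torques, N m; "position": TCP position; "tool_rot": TCP orientation; "wrist_force": force on the tool from outside, world axes, zero at the start; "moment": the same for the moment, N m; "gripper_width": finger opening in m; "gripper_force": force on a finger pad.
Only numpy, scipy, OpenCV 4.12 (cv2) and the standard library are available. Lean on these libraries where they do the work, as an engineer would, in place of code of your own. Each camera call takes 0.05 s, during which the arm holds its last target. There are 200 camera calls.

## Working session

There is one attempt and no reset: what is moved stays moved. The work goes in short steps, Python scripts to look and compute and a tool call to move; the robot and the scene stay as the last step left them, time stands still between calls to the robot, and variables do not carry over. Pictures are saved under pics/ and viewed, at most 10 in all, crops included, and the job is handed in when it is done.

Besides the shell and the picture viewer there is one more tool, called as name([rows], argument=value, ...), one row to a line, values as JSON. play_rows: Moves the arm, as the interface text tells. Its arguments: {"type":"object","properties":{"plan":{"type":"array","items":{"type":"object","properties":{"x":{"type":"number"},"y":{"type":"number"},"z":{"type":"number"},"ax":{"type":"number"},"ay":{"type":"number"},"az":{"type":"number"}}}},"grip":{"type":"number"}},"required":["plan"]}

```bash
ls; mkdir -p pics; python3 - <<'E'
from cell import r, imaging
import cv2, numpy as np
s=r.state(); print({k:np.round(v,3).tolist() for k,v in s.items()})
ims=[]
for n in("side","top"):
    c=imaging.camera(n); cv2.imwrite(f"pics/{n}0.png",c["image"]); print(n,{k:np.round(v,3).tolist() for k,v in c.items() if k!="image"})
c=imaging.camera("wrist"); cv2.imwrite("pics/wrist0.png",c["image"]); print({k:np.round(v,4).tolist() for k,v in c.items() if k!="image"})
E
```

```text
pics
{'t': 0.0, 'q': [79.385, 29.126, -13.61, 86.007, 7.203, 65.827, -8.868], 'joint_vel': [-0.037, 0.02, -0.009, 0.002, 0.008, -0.049, 0.004], 'tau': [-0.0, -62.059, -2.187, -24.965, 0.013, 0.012, 0.0], 'position': [0.179, -0.598, 0.219], 'tool_rot': [-179.899, 0.002, 16.663], 'wrist_force': [-0.729, -0.93, -0.073], 'moment': [0.015, -0.004, -0.043], 'gripper_force': 0.0, 'gripper_width': 0.085}
side {'K': [[455.721, 0.0, 327.181], [0.0, 455.721, 237.748], [0.0, 0.0, 1.0]], 'eye': [0.691, 0.537, 0.856], 'rotation': [37.484, -0.939, 163.37]}
top {'K': [[555.794, 0.0, 320.35], [0.0, 555.794, 247.112], [0.0, 0.0, 1.0]], 'eye': [0.415, -0.043, 1.306], 'rotation': [5.148, 0.373, -89.055]}
{'K': [[425.2597, 0.0, 323.164], [0.0, 425.2597, 240.0475], [0.0, 0.0, 1.0]], 'mount': [[0.0001, 0.9645, 0.264, 0.0661], [1.0, -0.0003, 0.0008, -0.0002], [0.0009, 0.264, -0.9645, -0.1538], [0.0, 0.0, 0.0, 1.0]]}
```

View pics/top0.png

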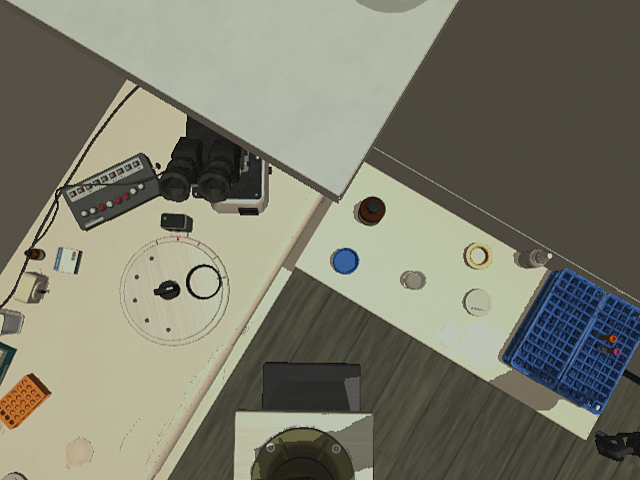

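View pics/side0.png

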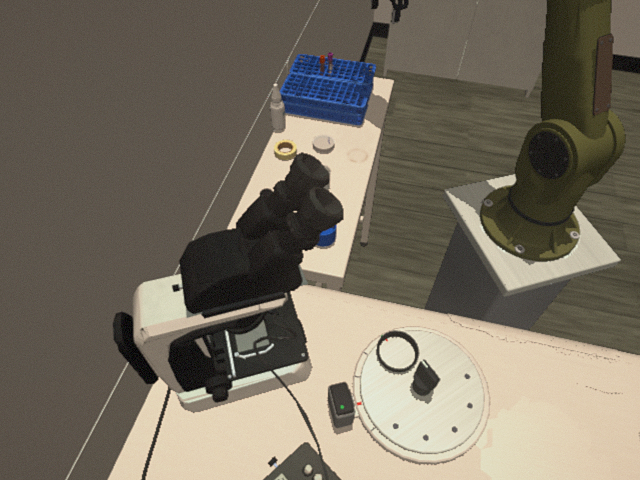

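The top view shows the adapter rim at (345,261), beaker (413,280), knob (166,289), well ring (204,282), reader (177,221), bottle (371,209), tape (478,255) and dish (478,302). The side view shows the well at (398,351) and the knob at (427,378). The microscope hides the vessels there, so the wrist camera will be their second view.

```bash
cat > h.py <<'E'
import numpy as np, cv2
from scipy.spatial.transform import Rotation as R
from cell import r, imaging
def grab(n):
    s=r.state(); c=imaging.camera(n)
    if n=="wrist":
        Rt=R.from_euler('xyz',s['tool_rot'],degrees=True).as_matrix(); M=np.array(c['mount'])
        c['eye']=np.array(s['position'])+Rt@M[:3,3]; c['Rm']=Rt@M[:3,:3]
    else: c['Rm']=R.from_euler('xyz',c['rotation'],degrees=True).as_matrix(); c['eye']=np.array(c['eye'])
    return c
def ray(c,p):
    d=np.linalg.inv(c['K'])@[p[0],p[1],1.]; d=c['Rm']@[d[0],-d[1],-d[2]]; return c['eye'],d/np.linalg.norm(d)
def onz(c,p,z):
    o,d=ray(c,p); return o+d*(z-o[2])/d[2]
def proj(c,P):
    v=c['Rm'].T@(np.array(P)-c['eye']); q=c['K']@[v[0],-v[1],-v[2]]; return q[:2]/q[2]
def tri(*cp):
    A=np.zeros((3,3));b=np.zeros(3);L=[ray(*x) for x in cp]
    for o,d in L: Q=np.eye(3)-np.outer(d,d);A+=Q;b+=Q@o
    P=np.linalg.solve(A,b); return P,[np.linalg.norm(np.cross(P-o,d)) for o,d in L]
def blobs(mask,amin=60):
    cs,_=cv2.findContours(mask.astype(np.uint8),cv2.RETR_CCOMP,cv2.CHAIN_APPROX_NONE)
    return [x for x in cs if cv2.contourArea(x)>amin]
def contour_on(c,cnt,z):
    return np.array([onz(c,p[0],z)[:2] for p in cnt])
def circ(P):
    (x,y),rr=cv2.minEnclosingCircle(P.astype(np.float32)*1000); return np.array([x,y,rr])/1000
E
python3 - <<'E'
from h import *
t=grab("top"); sd=grab("side")
for n,p,z in [("adapt",(345,261),.051),("beak",(413,280),.061),("knob",(166,289),.099),("well",(204,282),.038),("reader",(177,221),.09),("bottle",(371,205),.131),("tape",(478,255),.025),("dish",(478,302),.022),("shelfcorner",(338,200),.4)]:
    print(n,onz(t,p,z).round(3))
for n,c,box in(("top",t,(110,230,240,350)),("side",sd,(345,320,500,470))):
    g=cv2.cvtColor(c['image'],cv2.COLOR_BGR2GRAY); m=np.zeros_like(g); x0,y0,x1,y1=box; m[y0:y1,x0:x1]=g[y0:y1,x0:x1]<70
    for k in blobs(m,30):
        e=cv2.fitEllipse(k); P=contour_on(c,k,.038)
        print(n,np.round(e[0],1),np.round(e[1],1),round(e[2]),cv2.contourArea(k),circ(P).round(4))
E
```

```text
adapt [ 0.498 -0.09   0.051]
beak [ 0.457 -0.242  0.061]
knob [0.427 0.3   0.099]
well [0.445 0.231 0.038]
reader [0.578 0.284 0.09 ]
bottle [ 0.613 -0.141  0.131]
tape [ 0.518 -0.397  0.025]
dish [ 0.41  -0.397  0.022]
shelfcorner [ 0.575 -0.064  0.4  ]
top [167.5 289.9] [16.9 24.3] 84 304.0 [0.4251 0.3157 0.0292]
top [203.1 281.5] [33.2 34.6] 67 901.0 [0.447  0.2324 0.0405]
top [203.8 281.5] [30.7 31.8] 24 764.0 [0.446  0.231  0.0374]
side [348.1 403.5] [ 7.1 34.8] 174 138.5 [0.5698 0.2932 0.0266]
side [424.3 379.6] [23.7 29.7] 8 514.5 [0.4229 0.2991 0.0308]
side [396.9 351.4] [38.7 41.1] 129 1248.0 [0.4481 0.2366 0.041 ]
side [396.6 352.5] [33.6 38.7] 118 1018.5 [0.4506 0.239  0.037 ]
```

View pics/wrist0.png

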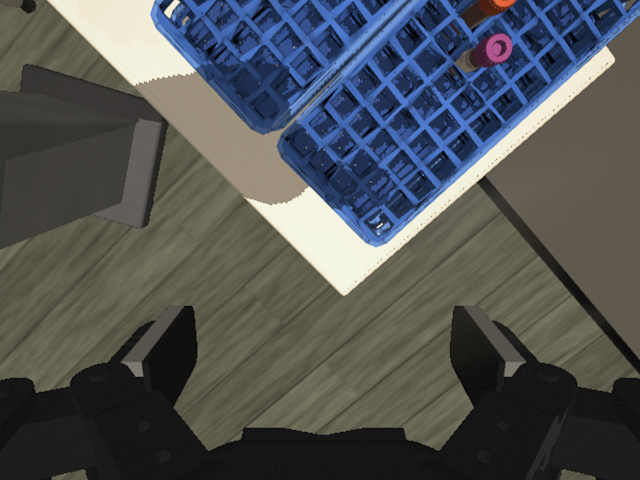

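```bash
python3 - <<'E'
from h import *
t=grab("top"); sd=grab("side")
for z in (0.2,.3,.4,.5,.6,.7,.8):
    P=onz(t,(338,200),z); Q=onz(t,(128,80),z); print(z,P.round(3),proj(sd,P).round(),Q.round(3),proj(sd,Q).round())
E
```

```text
0.2 [ 0.611 -0.068  0.2  ] [272. 196.] [0.854 0.367 0.2  ] [160. 474.]
0.3 [ 0.593 -0.066  0.3  ] [278. 157.] [0.814 0.33  0.3  ] [169. 413.]
0.4 [ 0.575 -0.064  0.4  ] [284. 109.] [0.775 0.293 0.4  ] [180. 340.]
0.5 [ 0.558 -0.062  0.5  ] [293.  50.] [0.735 0.256 0.5  ] [193. 250.]
0.6 [ 0.54  -0.059  0.6  ] [303. -25.] [0.695 0.219 0.6  ] [210. 136.]
0.7 [ 0.522 -0.057  0.7  ] [ 317. -123.] [0.656 0.182 0.7  ] [231. -12.]
0.8 [ 0.505 -0.055  0.8  ] [ 336. -257.] [0.616 0.145 0.8  ] [ 261. -212.]
```

play_rows([
  {"x": 1.5, "y": -0.9, "az": -1.0},
  {"x": 3.2, "y": -1.9, "az": -2.0},
  {"x": 5.1, "y": -3.0, "az": -3.0},
  {"x": 7.0, "y": -4.1, "az": -4.0},
  {"x": 9.0, "y": -5.2, "az": -5.0},
  {"x": 10.9, "y": -6.3, "az": -6.0},
  {"x": 12.7, "y": -7.4, "az": -7.0},
  {"x": 14.2, "y": -8.2, "az": -8.0},
], grip=1)

```text
schema error: expected keys x, y, z, ax, ay, az
```

play_rows([
  {"x": 1.5, "y": -0.9, "z": 0, "ax": 0, "ay": 0, "az": -1.0},
  {"x": 3.2, "y": -1.9, "z": 0, "ax": 0, "ay": 0, "az": -2.0},
  {"x": 5.1, "y": -3.0, "z": 0, "ax": 0, "ay": 0, "az": -3.0},
  {"x": 7.0, "y": -4.1, "z": 0, "ax": 0, "ay": 0, "az": -4.0},
  {"x": 9.0, "y": -5.2, "z": 0, "ax": 0, "ay": 0, "az": -5.0},
  {"x": 10.9, "y": -6.3, "z": 0, "ax": 0, "ay": 0, "az": -6.0},
  {"x": 12.7, "y": -7.4, "z": 0, "ax": 0, "ay": 0, "az": -7.0},
  {"x": 14.2, "y": -8.2, "z": 0, "ax": 0, "ay": 0, "az": -8.0},
], grip=1)

```text
t: 1.35
position: [0.4618, -0.2986, 0.2197]
tool_rot: [180.0, 0.0, 97.1]
wrist_force: [0.5, -0.5, -0.2]
gripper_width: 0.0855
gripper_force: 0.0
```

```bash
python3 - <<'E'
from h import *
w=grab("wrist"); cv2.imwrite("pics/w1.png",w['image']); print(np.round(r.state()['q'],1))
for n,P in (("adapter",(.498,-.09,.051)),("beaker",(.457,-.242,.061))): print(n,proj(w,P).round())
E
```

```text
[ 55.5  25.4 -38.6  97.1  17.1  63.4  19.8]
adapter [419. -93.]
beaker [327. 139.]
```

View pics/w1.png

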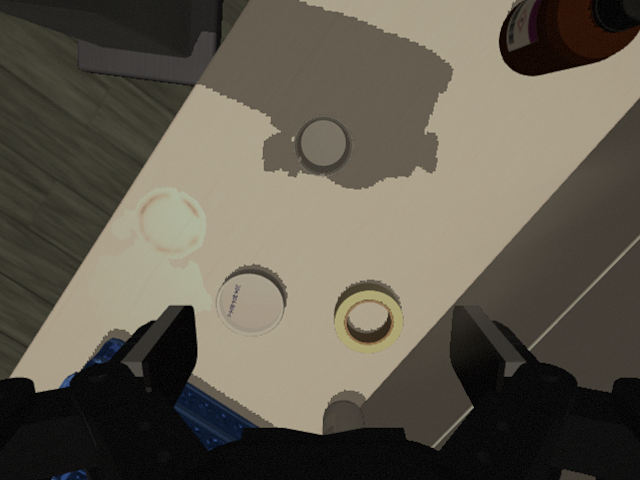

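The beaker's rim ring is at about (323,145) in the wrist view; the petri dish (251,303), tape (369,320) and bottle (570,30) are clear of it.

```bash
cat >> h.py <<'E'
def hough(c,box,r0,r1,p2=18,k=4):
    x0,y0,x1,y1=[int(v) for v in box]; g=cv2.cvtColor(c['image'],cv2.COLOR_BGR2GRAY)[y0:y1,x0:x1]
    g=cv2.resize(g,None,fx=4,fy=4,interpolation=cv2.INTER_CUBIC)
    q=cv2.HoughCircles(cv2.GaussianBlur(g,(0,0),3),cv2.HOUGH_GRADIENT,1,8,param1=60,param2=p2,minRadius=int(r0*4),maxRadius=int(r1*4))
    return [] if q is None else (q[0][:k]/4+[x0-.375,y0-.375,0]).round(1)
E
python3 - <<'E'
from h import *
w=grab("wrist"); t=grab("top")
print("w",hough(w,(270,90,376,200),20,32)); print("t",hough(t,(393,260,433,300),8,16,12))
# adapter blue mask in top
h=cv2.cvtColor(t['image'],cv2.COLOR_BGR2HSV); m=np.zeros(h.shape[:2],np.uint8); m[235:290,320:370]=cv2.inRange(h,(95,80,30),(130,255,255))[235:290,320:370]
for k in blobs(m,30):
    e=cv2.fitEllipse(k); print(np.round(e[0],1),np.round(e[1],1),circ(contour_on(t,k,.051)).round(4))
cv2.imwrite("pics/mix.png",np.hstack([cv2.resize(w['image'][90:200,270:376],(424,440)),cv2.resize(t['image'][255:305,388:438],(376,440))]))
E
```

```text
w [[317.  149.   22.2]
 [315.5 147.5  20.6]
 [319.  148.   24.2]
 [318.8 150.   20.3]]
t [[411.2 280.8   9.1]
 [410.2 278.8  10.8]
 [416.5 281.2   8.2]]
[345.5 260.5] [25.2 25.5] [ 0.4984 -0.0902  0.03  ]
```

View pics/mix.png

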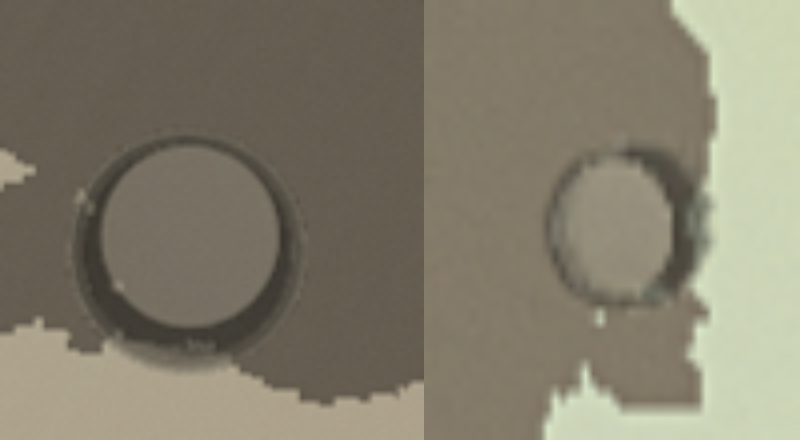

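play_rows([
  {"x": 1.2, "y": 0.3, "z": 0, "ax": 0, "ay": 0, "az": -0.3},
  {"x": 2.9, "y": 0.8, "z": 0, "ax": 0, "ay": 0, "az": -0.6},
  {"x": 4.2, "y": 1.1, "z": 0, "ax": 0, "ay": 0, "az": -0.9},
  {"x": 5.0, "y": 1.35, "z": 0, "ax": 0, "ay": 0, "az": -0.9},
  {"x": 5.0, "y": 1.35, "z": 0, "ax": 0, "ay": 0, "az": -0.9},
], grip=1)

```text
t: 2.12
position: [0.4793, -0.1712, 0.2197]
tool_rot: [180.0, 0.0, 105.8]
wrist_force: [-0.8, -0.6, -1.0]
gripper_width: 0.0857
gripper_force: 0.0
```

The crops show the beaker clearly. In the wrist view the rim is centred at about (316.5,151.3) and the inner floor at (317.1,148.9). In the top view the rim is at about (416,280.6) and the floor at (413.2,280.7).

```bash
python3 - <<'E'
from h import *
t=grab("top"); w=grab("wrist"); w1=dict(w)
M=np.array(w['mount']);Rt=R.from_euler('xyz',[180,0,97.1],degrees=True).as_matrix()
w1['eye']=np.array([.4618,-.2986,.2197])+Rt@M[:3,3]; w1['Rm']=Rt@M[:3,:3]
print("beaker rim",tri((w1,(316.5,151.3)),(t,(416,280.6))),onz(w1,(316.5,151.3),.061),onz(t,(416,280.6),.061))
print("beaker floor",tri((w1,(317.1,148.9)),(t,(413.2,280.7))),onz(w1,(317.1,148.9),.009))
h=cv2.cvtColor(w['image'],cv2.COLOR_BGR2HSV); m=cv2.inRange(h,(95,80,20),(130,255,255)); m[300:]=0
for k in blobs(m,400):
    e=cv2.fitEllipse(k); print(np.round(e[0],1),np.round(e[1],1),circ(contour_on(w,k,.051)).round(4),tri((w,e[0]),(t,(345.5,260.5))))
cv2.imwrite("pics/w2.png",w['image']); print(r.state()['t'])
E
```

```text
beaker rim (array([ 0.45317597, -0.25113147,  0.05075487]), [np.float64(0.003012566597617917), np.float64(0.003012566597617953)]) [ 0.45044977 -0.25159731  0.061     ] [ 0.45564629 -0.24833391  0.061     ]
beaker floor (array([ 0.45363768, -0.2514695 ,  0.01018224]), [np.float64(0.003549515786389122), np.float64(0.003549515786389043)]) [ 0.45031093 -0.25279953  0.009     ]
[377.7 111.2] [80.1 84. ] [ 0.4961 -0.0899  0.0298] (array([ 0.49727209, -0.08994905,  0.05283359]), [np.float64(0.0015243578110418971), np.float64(0.0015243578110420062)])
2.225
```

View pics/w2.png

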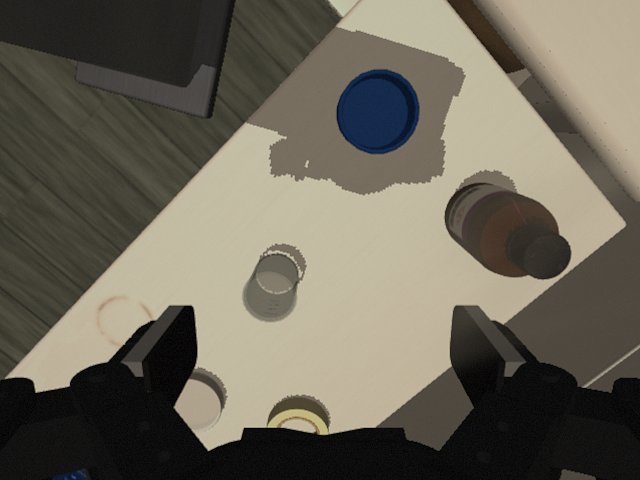

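The blue cup rim is at (378,111) and nothing is close to it. The cup measures (0.496,-0.090) with its rim at z≈0.052. I'll go over it, then down.

play_rows([
  {"x": 1.4, "y": 0.7, "z": 0, "ax": 0, "ay": 0, "az": 0},
  {"x": 2.9, "y": 1.5, "z": 0.6, "ax": 0, "ay": 0, "az": 0},
  {"x": 2.94, "y": 1.54, "z": 2.6, "ax": 0, "ay": 0, "az": 0},
  {"x": 2.94, "y": 1.54, "z": 4.6, "ax": 0, "ay": 0, "az": 0},
  {"x": 2.94, "y": 1.54, "z": 6.1, "ax": 0, "ay": 0, "az": 0},
  {"x": 2.94, "y": 1.54, "z": 6.9, "ax": 0, "ay": 0, "az": 0},
  {"x": 2.94, "y": 1.54, "z": 6.9, "ax": 0, "ay": 0, "az": 0},
], grip=1)

```text
t: 3.1
position: [0.4956, -0.0926, 0.0455]
tool_rot: [-179.8, -0.1, 105.6]
wrist_force: [-0.2, 0.9, 0.6]
gripper_width: 0.0853
gripper_force: 0.0
```

play_rows([
  {"x": 0, "y": 0, "z": 0, "ax": 0, "ay": 0, "az": 0},
  {"x": 0, "y": 0, "z": 0, "ax": 0, "ay": 0, "az": 0},
  {"x": 0, "y": 0, "z": 0, "ax": 0, "ay": 0, "az": 0},
  {"x": 0, "y": 0, "z": 0, "ax": 0, "ay": 0, "az": 0},
  {"x": 0, "y": 0, "z": 0, "ax": 0, "ay": 0, "az": 0},
], grip=0.2)

```text
t: 3.72
position: [0.4968, -0.0914, 0.0471]
tool_rot: [180.0, 0.0, 105.7]
wrist_force: [-0.1, 0.2, 0.5]
gripper_width: 0.0509
gripper_force: 0.0
```

```bash
python3 - <<'E'
from h import *
w=grab("wrist"); t=grab("top"); cv2.imwrite("pics/w3.png",w['image']); s=r.state(); print(s['position'],s['gripper_width'],s['gripper_force'],proj(w,(.4965,-.09,.051)),proj(w,(.4965,-.09,.006)))
E
```

```text
[ 0.49678824 -0.09135368  0.04693974] 0.05128799195500115 0.0 [325.00390132 302.66151969] [324.58806997 264.86305775]
```

View pics/w3.png

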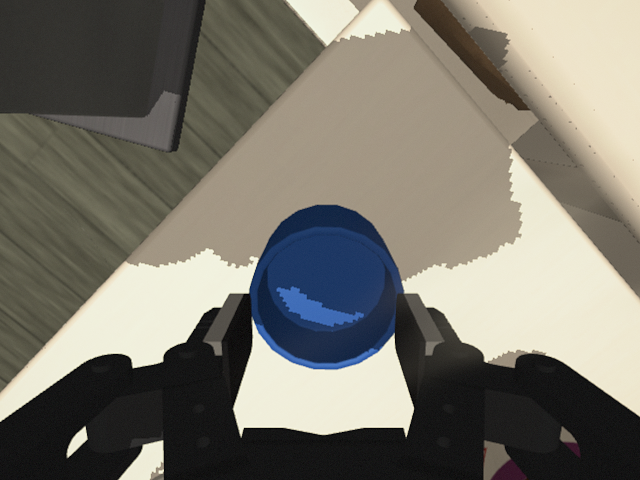

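The cup is centred between the pads at (325,298), but the width went straight to the commanded 51 mm with no force. Either the pads are above the rim or the reading is off, so I'll close a little further to find out.

play_rows([
  {"x": 0, "y": 0, "z": 0, "ax": 0, "ay": 0, "az": 0},
  {"x": 0, "y": 0, "z": 0, "ax": 0, "ay": 0, "az": 0},
  {"x": 0, "y": 0, "z": 0, "ax": 0, "ay": 0, "az": 0},
], grip=0.0)

```text
t: 4.2
position: [0.4967, -0.0913, 0.0468]
tool_rot: [-180.0, -0.0, 105.7]
wrist_force: [0.5, 0.4, 0.2]
gripper_width: 0.0426
gripper_force: 0.0
```

play_rows([
  {"x": 0, "y": 0, "z": 0, "ax": 0, "ay": 0, "az": 0},
  {"x": 0, "y": 0, "z": 0, "ax": 0, "ay": 0, "az": 0},
  {"x": 0, "y": 0, "z": 0, "ax": 0, "ay": 0, "az": 0},
  {"x": 0, "y": 0, "z": 0.3, "ax": 0, "ay": 0, "az": 0},
  {"x": 0, "y": 0, "z": 0.6, "ax": 0, "ay": 0, "az": 0},
  {"x": 0, "y": 0, "z": 0.6, "ax": 0, "ay": 0, "az": 0},
], grip=1)

```text
t: 4.95
position: [0.4962, -0.0913, 0.031]
tool_rot: [-179.9, -0.0, 105.7]
wrist_force: [-0.4, 0.3, 1.0]
gripper_width: 0.0854
gripper_force: 0.0
```

play_rows([
  {"x": 0, "y": 0, "z": 0, "ax": 0, "ay": 0, "az": 0},
  {"x": 0, "y": 0, "z": 0, "ax": 0, "ay": 0, "az": 0},
  {"x": 0, "y": 0, "z": 0, "ax": 0, "ay": 0, "az": 0},
  {"x": 0, "y": 0, "z": 0, "ax": 0, "ay": 0, "az": 0},
], grip=0.2)

```text
t: 5.45
position: [0.4969, -0.0913, 0.0331]
tool_rot: [180.0, 0.1, 105.6]
wrist_force: [-3.2, 0.9, 13.3]
gripper_width: 0.055
gripper_force: 60.4
```

play_rows([
  {"x": 0, "y": 0, "z": 0, "ax": 0, "ay": 0, "az": 0},
  {"x": 0, "y": 0, "z": 0, "ax": 0, "ay": 0, "az": 0},
  {"x": 0, "y": 0, "z": 0, "ax": 0, "ay": 0, "az": 0},
  {"x": 0, "y": 0, "z": 0.2, "ax": 0, "ay": 0, "az": 0},
  {"x": 0, "y": 0, "z": 0.4, "ax": 0, "ay": 0, "az": 0},
  {"x": 0, "y": 0, "z": 0.4, "ax": 0, "ay": 0, "az": 0},
], grip=1)

```text
t: 6.2
position: [0.4963, -0.0913, 0.0213]
tool_rot: [-179.9, -0.0, 105.7]
wrist_force: [-0.1, -0.2, -0.4]
gripper_width: 0.0853
gripper_force: 0.0
```

```bash
python3 - <<'E'
from h import *
w=grab("wrist"); cv2.imwrite("pics/w4.png",w['image']); s=r.state(); print(s['position'],s['gripper_width'],s['wrist_force'])
h=cv2.cvtColor(w['image'],cv2.COLOR_BGR2HSV); m=cv2.inRange(h,(95,80,20),(130,255,255))
for k in blobs(m,400):
    e=cv2.fitEllipse(k); print(np.round(e[0],1),np.round(e[1],1),cv2.boundingRect(k))
P=s['position']; print("pred rim",proj(w,(.4965,-.09,.051)))
E
```

```text
[ 0.49652539 -0.09128403  0.02153655] 0.08565849593065182 [ 0.31403364 -0.53130748  0.06682518]
[324.7 317.6] [177.4 193.9] (235, 218, 181, 194)
pred rim [326.6283967  335.74868491]
```

View pics/w4.png

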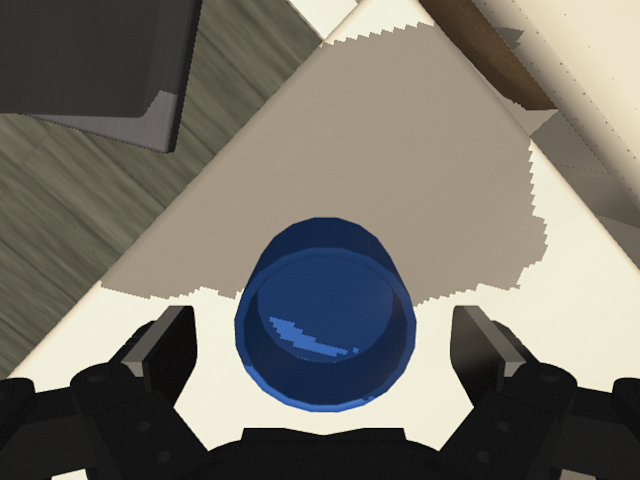

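The view shows the open pad tips (rows 305–380) at about the depth of the cup rim at (325,330). They sit roughly 25 mm behind the TCP rather than ahead of it, which matches the contact tests. I'll use this measured offset and go 13 mm lower.

play_rows([
  {"x": 0, "y": 0, "z": 0.2, "ax": 0, "ay": 0, "az": 0},
  {"x": 0, "y": 0, "z": 0.4, "ax": 0, "ay": 0, "az": 0},
  {"x": 0, "y": 0, "z": 0.54, "ax": 0, "ay": 0, "az": 0},
  {"x": 0, "y": 0, "z": 0.54, "ax": 0, "ay": 0, "az": 0},
], grip=1)

```text
t: 6.75
position: [0.4965, -0.0913, 0.0081]
tool_rot: [-180.0, -0.0, 105.7]
wrist_force: [-1.1, 0.1, 0.5]
gripper_width: 0.0854
gripper_force: 0.0
```

play_rows([
  {"x": 0, "y": 0, "z": 0, "ax": 0, "ay": 0, "az": 0},
  {"x": 0, "y": 0, "z": 0, "ax": 0, "ay": 0, "az": 0},
  {"x": 0, "y": 0, "z": 0, "ax": 0, "ay": 0, "az": 0},
  {"x": 0, "y": 0, "z": 0, "ax": 0, "ay": 0, "az": 0},
], grip=0.2)

```text
t: 7.25
position: [0.4969, -0.0913, 0.0091]
tool_rot: [180.0, 0.0, 105.7]
wrist_force: [-0.6, 0.8, 6.5]
gripper_width: 0.0589
gripper_force: 63.7
```

play_rows([
  {"x": 0, "y": 0, "z": -1.2, "ax": 0, "ay": 0, "az": 0},
  {"x": 0, "y": 0, "z": -3.2, "ax": 0, "ay": 0, "az": 0},
  {"x": 1.0, "y": 0.2, "z": -5.0, "ax": 0, "ay": 0, "az": 0},
  {"x": 3.0, "y": 0.5, "z": -6.0, "ax": 0, "ay": 0, "az": 0},
  {"x": 5.2, "y": 0.8, "z": -6.0, "ax": 0, "ay": 0, "az": 0},
  {"x": 7.4, "y": 1.2, "z": -6.0, "ax": 0, "ay": 0, "az": 0},
  {"x": 9.4, "y": 1.5, "z": -6.0, "ax": 0, "ay": 0, "az": 0},
  {"x": 10.2, "y": 1.58, "z": -6.0, "ax": 0, "ay": 0, "az": 0},
], grip=0.2)

```text
t: 8.25
position: [0.465, 0.1684, 0.1589]
tool_rot: [179.9, -0.1, 105.9]
wrist_force: [0.5, 0.2, -0.5]
gripper_width: 0.0585
gripper_force: 64.7
```

```bash
python3 - <<'E'
from h import *
w=grab("wrist"); t=grab("top"); sd=grab("side"); cv2.imwrite("pics/w5.png",w['image']); s=r.state(); print(s['position'],s['tool_rot'],s['gripper_width'],s['gripper_force'],np.round(s['q'],1),s['wrist_force'])
print("pred well",proj(w,(.447,.233,.038)),"knob",proj(w,(.427,.3,.099)))
g=cv2.cvtColor(w['image'],cv2.COLOR_BGR2GRAY); m=(g<60); m[300:]=0
for k in blobs(m,150):
    e=cv2.fitEllipse(k); print(np.round(e[0],1),np.round(e[1],1),cv2.boundingRect(k),circ(contour_on(w,k,.038)).round(4))
h=cv2.cvtColor(w['image'],cv2.COLOR_BGR2HSV); m=cv2.inRange(h,(95,80,20),(130,255,255))
for k in blobs(m,400): print("blue",cv2.boundingRect(k))
E
```

```text
[0.46553603 0.16560613 0.15844843] [-1.79998901e+02  2.62446871e-03  1.05808846e+02] 0.05860422707462361 64.66294605284929 [  6.9  25.1 -41.9 110.2  20.9  52.5 -29.5] [-0.05489496 -0.64877552 -1.07359592]
pred well [324.55495238 124.23672363] knob [323.33966358 -39.89717259]
[623.7 278.8] [30.6 54.8] (600, 252, 40, 48) [0.6687 0.1916 0.0195]
[317.3 266.8] [ 78.1 165. ] (230, 224, 170, 76) [0.4704 0.1246 0.0588]
[ 58.2 203.1] [172.1 182.2] (0, 101, 169, 199) [0.2928 0.1272 0.0752]
[321.  117.5] [127.6 132.6] (257, 51, 129, 135) [0.4443 0.2345 0.0402]
[320.9 118.3] [107.7 111.9] (267, 62, 109, 113) [0.4442 0.2347 0.0339]
[597.2  65.9] [ 63.1 129.9] (551, 9, 89, 114) [0.5952 0.3098 0.0324]
[627.5  36.3] [12.7 15.6] (620, 29, 15, 16) [0.6058 0.3305 0.0043]
[560.5  74.5] [ 92.6 122.5] (501, 8, 83, 121) [0.5737 0.2995 0.0378]
[545.9  59.8] [12.8 29.8] (536, 47, 21, 27) [0.5651 0.3055 0.0078]
[321.5   9.1] [22.9 60.8] (292, 0, 60, 23) [0.4262 0.2992 0.0171]
blue (223, 224, 201, 211)
```

```bash
python3 - <<'E'
from h import *
w=grab("wrist"); t=grab("top"); sd=grab("side")
W=(321,117.8)
for n,a in (("wt",[(w,W),(t,(203.4,281.5))]),("ws",[(w,W),(sd,(396.8,351.9))]),("ts",[(t,(203.4,281.5)),(sd,(396.8,351.9))]),("all",[(w,W),(t,(203.4,281.5)),(sd,(396.8,351.9))])):
    P,e=tri(*a); print(n,P.round(4),np.round(e,4))
for z in (.03,.034,.038): print(z,[onz(c,p,z)[:2].round(4) for c,p in ((w,W),(t,(203.4,281.5)),(sd,(396.8,351.9)))])
E
```

```text
wt [0.4454 0.233  0.0359] [0.0011 0.0011]
ws [0.4446 0.233  0.023 ] [0.0004 0.0004]
ts [0.4465 0.2346 0.0281] [0.0002 0.0002]
all [0.4457 0.234  0.027 ] [0.0016 0.0012 0.0004]
0.03 [array([0.4443, 0.2332]), array([0.4466, 0.2341]), array([0.447 , 0.2353])]
0.034 [array([0.4443, 0.2332]), array([0.4465, 0.2332]), array([0.4481, 0.2368])]
0.038 [array([0.4443, 0.2331]), array([0.4464, 0.2323]), array([0.4493, 0.2383])]
```

play_rows([
  {"x": 1.4, "y": -0.03, "z": 0, "ax": 0, "ay": 0, "az": 0},
  {"x": 2.77, "y": -0.07, "z": 0.5, "ax": 0, "ay": 0, "az": 0},
  {"x": 2.77, "y": -0.07, "z": 2.0, "ax": 0, "ay": 0, "az": 0},
  {"x": 2.77, "y": -0.07, "z": 3.4, "ax": 0, "ay": 0, "az": 0},
  {"x": 2.77, "y": -0.07, "z": 4.3, "ax": 0, "ay": 0, "az": 0},
  {"x": 2.77, "y": -0.07, "z": 4.3, "ax": 0, "ay": 0, "az": 0},
  {"x": 2.77, "y": -0.07, "z": 4.7, "ax": 0, "ay": 0, "az": 0},
  {"x": 2.77, "y": -0.07, "z": 4.8, "ax": 0, "ay": 0, "az": 0},
], grip=0.2)

```text
t: 9.55
position: [0.446, 0.2307, 0.0386]
tool_rot: [180.0, 0.0, 105.6]
wrist_force: [0.4, 0.9, -0.7]
gripper_width: 0.0584
gripper_force: 64.7
```

play_rows([
  {"x": 0.03, "y": 0, "z": 0.12, "ax": 0, "ay": 0, "az": 0},
  {"x": 0.03, "y": 0, "z": 0.24, "ax": 0, "ay": 0, "az": 0},
  {"x": 0.03, "y": 0, "z": 0.36, "ax": 0, "ay": 0, "az": 0},
  {"x": 0.03, "y": 0, "z": 0.44, "ax": 0, "ay": 0, "az": 0},
  {"x": 0.03, "y": 0, "z": 0.5, "ax": 0, "ay": 0, "az": 0},
  {"x": 0.03, "y": 0, "z": 0.5, "ax": 0, "ay": 0, "az": 0},
])

```text
t: 10.3
position: [0.4453, 0.2318, 0.0258]
tool_rot: [-180.0, 0.0, 105.7]
wrist_force: [-0.3, 0.2, -0.0]
gripper_width: 0.0586
gripper_force: 64.7
```

play_rows([
  {"x": 0, "y": 0, "z": 0.04, "ax": 0, "ay": 0, "az": 0},
  {"x": 0, "y": 0, "z": 0.06, "ax": 0, "ay": 0, "az": 0},
  {"x": 0, "y": 0, "z": 0.06, "ax": 0, "ay": 0, "az": 0},
])

```text
t: 10.68
position: [0.4455, 0.2318, 0.025]
tool_rot: [180.0, 0.0, 105.7]
wrist_force: [-1.2, -2.9, 8.3]
gripper_width: 0.0587
gripper_force: 65.3
```

Contact is felt at the expected height (8 N upward). Next I release, rise and look.

play_rows([
  {"x": 0, "y": 0, "z": 0, "ax": 0, "ay": 0, "az": 0},
  {"x": 0, "y": 0, "z": 0, "ax": 0, "ay": 0, "az": 0},
  {"x": 0, "y": 0, "z": 0, "ax": 0, "ay": 0, "az": 0},
  {"x": 0, "y": 0, "z": -0.5, "ax": 0, "ay": 0, "az": 0},
  {"x": 0, "y": 0, "z": -1.5, "ax": 0, "ay": 0, "az": 0},
  {"x": -0.6, "y": 0, "z": -3.3, "ax": 0, "ay": 0, "az": 0},
  {"x": -2.0, "y": 0, "z": -5.3, "ax": 0, "ay": 0, "az": 0},
  {"x": -4.0, "y": 0, "z": -6.0, "ax": 0, "ay": 0, "az": 0},
], grip=1)

```text
t: 11.68
position: [0.4734, 0.1367, 0.1782]
tool_rot: [179.7, -0.0, 105.9]
wrist_force: [1.8, -0.9, -1.6]
gripper_width: 0.0854
gripper_force: 0.0
```

```bash
python3 - <<'E'
from h import *
w=grab("wrist"); t=grab("top"); sd=grab("side"); cv2.imwrite("pics/w6.png",w['image']); s=r.state(); print(s['t'],s['position'],s['tool_rot'],s['gripper_width'],np.round(s['q'],1))
C={}
for n,c,b in(("w",w,(200,0,440,240)),("t",t,(180,255,230,305)),("s",sd,(370,300,425,370))):
    h=cv2.cvtColor(c['image'],cv2.COLOR_BGR2HSV); m=np.zeros(h.shape[:2],np.uint8);x0,y0,x1,y1=b; m[y0:y1,x0:x1]=cv2.inRange(h,(95,80,20),(130,255,255))[y0:y1,x0:x1]
    for k in blobs(m,80):
        e=cv2.fitEllipse(k); C.setdefault(n,(c,e[0])); print(n,np.round(e[0],1),np.round(e[1],1),cv2.boundingRect(k),[circ(contour_on(c,k,z)).round(4).tolist() for z in (.067,.075)])
print(tri(*C.values()), tri(C['w'],C['t']))
g=cv2.cvtColor(w['image'],cv2.COLOR_BGR2GRAY); m=(g<60); m[260:]=0
for k in blobs(m,150):
    e=cv2.fitEllipse(k); print(np.round(e[0],1),np.round(e[1],1),round(e[2]),cv2.boundingRect(k),circ(contour_on(w,k,.038)).round(4))
cv2.imwrite("pics/mix2.png",np.hstack([w['image'][:330,130:530],cv2.resize(sd['image'][300:440,340:480],(330,330))]))
E
```

```text
11.825 [0.47360508 0.13253212 0.17580542] [1.79889724e+02 8.19346213e-02 1.05318790e+02] 0.08576740803798863 [ 12.   23.8 -43.3 109.2  20.   54.7 -25.3]
w [320.5  62.4] [101.2 109.1] (270, 8, 103, 110) [[0.4445, 0.233, 0.03], [0.4448, 0.232, 0.0291]]
s [397.7 347.1] [32.3 37.9] (381, 329, 35, 38) [[0.4526, 0.2398, 0.0384], [0.4551, 0.2428, 0.038]]Traceback (most recent call last):
  File "<stdin>", line 8, in <module>
KeyError: 't'
```

The cup is seated: its rim radius at z=0.067 reads 30.0 mm, centred at (0.4445,0.233). Next is the beaker.

play_rows([
  {"x": -1.4, "y": -0.4, "z": 0, "ax": 0, "ay": 0, "az": 0},
  {"x": -3.6, "y": -1.1, "z": 0, "ax": 0, "ay": 0, "az": 0},
  {"x": -5.9, "y": -1.8, "z": 0, "ax": 0, "ay": 0, "az": 0},
  {"x": -8.2, "y": -2.5, "z": 0, "ax": 0, "ay": 0, "az": 0},
  {"x": -10.5, "y": -3.2, "z": 0, "ax": 0, "ay": 0, "az": 0},
  {"x": -12.8, "y": -3.9, "z": 0, "ax": 0, "ay": 0, "az": 0},
  {"x": -15.0, "y": -4.5, "z": 0.5, "ax": 0, "ay": 0, "az": 0},
  {"x": -16.8, "y": -5.0, "z": 1.0, "ax": 0, "ay": 0, "az": 0},
], grip=1)

```text
t: 12.82
position: [0.4655, -0.3039, 0.1492]
tool_rot: [180.0, -0.0, 105.7]
wrist_force: [0.8, 0.3, 0.1]
gripper_width: 0.0855
gripper_force: 0.0
```

play_rows([
  {"x": 0, "y": 0, "z": 0, "ax": 0, "ay": 0, "az": 0},
  {"x": 0, "y": 0, "z": 0, "ax": 0, "ay": 0, "az": 0},
  {"x": 0, "y": 0, "z": 0, "ax": 0, "ay": 0, "az": 0},
], grip=1)

```text
t: 13.2
position: [0.4662, -0.3006, 0.15]
tool_rot: [180.0, -0.0, 105.8]
wrist_force: [0.2, 1.1, 0.1]
gripper_width: 0.0853
gripper_force: 0.0
```

```bash
python3 - <<'E'
from h import *
w=grab("wrist"); t=grab("top"); s=r.state(); print(s['t'],s['position'],s['tool_rot'],np.round(s['q'],1))
b=proj(w,(.451,-.252,.061)); print("pred",b,proj(w,(.451,-.252,.01)))
x,y=b.astype(int); y0=max(y-65,0);cv2.imwrite("pics/w7.png",cv2.resize(w['image'][y0:y+65,x-70:x+70],None,fx=4,fy=4)); print(x-70,y0)
print(hough(w,(x-70,y0,x+70,y+65),24,42,25,6))
# knob & well, arm out of the way
g=cv2.cvtColor(t['image'],cv2.COLOR_BGR2GRAY); m=np.zeros_like(g); m[230:350,110:240]=g[230:350,110:240]<70
for k in blobs(m,30): e=cv2.fitEllipse(k); print(np.round(e[0],1),np.round(e[1],1),round(e[2]))
E
```

```text
13.3 [ 0.46596003 -0.30124825  0.14993547] [1.79970206e+02 2.10620893e-02 1.05798714e+02] [ 55.9  30.4 -39.4 102.2  22.9  55.6  23. ]
pred [321.86424303 153.86727462] [322.02839141 148.78310035]
251 88
[[328.5 143.   28.4]
 [330.8 144.   29.5]
 [329.5 141.   26.2]
 [326.5 142.8  30.1]
 [329.  145.   26.5]
 [332.2 142.5  30.5]]
[167.5 289.8] [16.7 24.1] 83
[203.1 281.5] [33.3 34.5] 68
[189.9 282.2] [ 4.2 15.2] 177
[203.5 281.2] [22.9 24. ] 19
[204.5 281.6] [27.9 29.8] 15
```

View pics/w7.png

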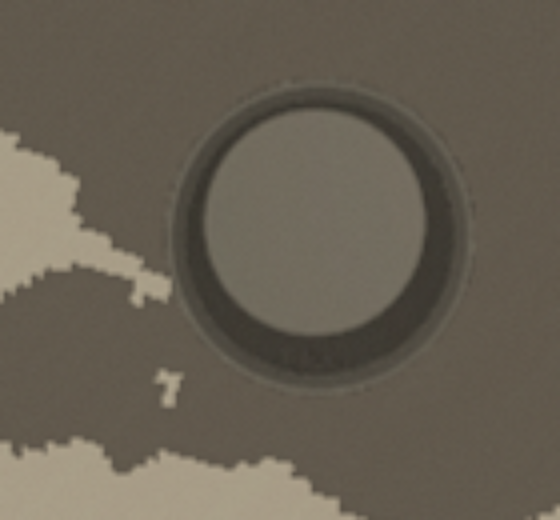

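The crop shows the rim circle centred at (330.9,147.4) and the floor disc at (329.4,143.1) in full-image pixels. No spout shows along the finger line.

```bash
python3 - <<'E'
from h import *
w=grab("wrist"); t=grab("top"); s=r.state()
B=onz(w,(330.9,147.4),.061); print(B,onz(w,(329.4,143.1),.009),tri((w,(330.9,147.4)),(t,(416,280.6))))
Rt=R.from_euler('xyz',s['tool_rot'],degrees=True).as_matrix()
print((Rt.T@(B-[0,0,.061-.021]-s['position'])/.025).round(2))
# knob triangulation from top/side using top-face-agnostic centroids
sd=grab("side"); print("knob",tri((t,(167.5,289.8)),(sd,(424.3,379.6))))
E
```

```text
[ 0.45472697 -0.24791287  0.061     ] [ 0.45461945 -0.24780599  0.009     ] (array([ 0.45507323, -0.24775194,  0.06453168]), [np.float64(0.0004585354796163146), np.float64(0.0004585354796163002)])
[2.2  0.16 5.15]
knob (array([0.42657459, 0.30803282, 0.05664173]), [np.float64(0.0005964703213047056), np.float64(0.0005964703213046919)])
```

play_rows([
  {"x": 1.1, "y": 0.08, "z": 0, "ax": 0, "ay": 0, "az": 0},
  {"x": 2.2, "y": 0.16, "z": 0.4, "ax": 0, "ay": 0, "az": 0},
  {"x": 2.2, "y": 0.16, "z": 1.8, "ax": 0, "ay": 0, "az": 0},
  {"x": 2.2, "y": 0.16, "z": 3.4, "ax": 0, "ay": 0, "az": 0},
  {"x": 2.2, "y": 0.16, "z": 4.6, "ax": 0, "ay": 0, "az": 0},
  {"x": 2.2, "y": 0.16, "z": 5.15, "ax": 0, "ay": 0, "az": 0},
  {"x": 2.2, "y": 0.16, "z": 5.15, "ax": 0, "ay": 0, "az": 0},
  {"x": 2.2, "y": 0.16, "z": 5.15, "ax": 0, "ay": 0, "az": 0},
], grip=1)

```text
t: 14.45
position: [0.4552, -0.2488, 0.0217]
tool_rot: [179.9, 0.1, 105.7]
wrist_force: [-0.1, -0.8, 0.3]
gripper_width: 0.0854
gripper_force: 0.0
```

play_rows([
  {"x": 0, "y": 0, "z": 0, "ax": 0, "ay": 0, "az": 0},
  {"x": 0, "y": 0, "z": 0, "ax": 0, "ay": 0, "az": 0},
  {"x": 0, "y": 0, "z": 0, "ax": 0, "ay": 0, "az": 0},
  {"x": 0, "y": 0, "z": 0, "ax": 0, "ay": 0, "az": 0},
  {"x": 0, "y": 0, "z": 0, "ax": 0, "ay": 0, "az": 0},
], grip=-0.2)

```text
t: 15.08
position: [0.4548, -0.2488, 0.0214]
tool_rot: [180.0, 0.1, 105.7]
wrist_force: [-1.2, 0.7, 4.8]
gripper_width: 0.0412
gripper_force: 59.8
```

play_rows([
  {"x": 0, "y": 0, "z": -0.2, "ax": 0, "ay": 0, "az": 0},
  {"x": 0, "y": 0, "z": -0.6, "ax": 0, "ay": 0, "az": 0},
  {"x": 0, "y": 0, "z": -0.8, "ax": 0, "ay": 0, "az": 0},
])

```text
t: 15.45
position: [0.4547, -0.2487, 0.0415]
tool_rot: [180.0, 0.0, 105.7]
wrist_force: [-0.3, -0.7, -0.4]
gripper_width: 0.0414
gripper_force: 60.6
```

```bash
python3 - <<'E'
from h import *
w=grab("wrist"); s=r.state(); print(s['t'],s['position'],s['gripper_width'],s['gripper_force'],s['wrist_force'])
B=np.array([.4547,-.2479]); print("rim if held",proj(w,(*B,.061+.020)),"if left",proj(w,(*B,.061)))
cv2.imwrite("pics/w8.png",w['image'][180:480,150:500])
E
```

```text
15.5 [ 0.45485833 -0.24883458  0.04181954] 0.04137660763700652 60.572808443102986 [-0.32482954 -0.7147909   0.64088477]
rim if held [326.27213385 352.76281902] if left [325.82627399 322.70418616]
```

View pics/w8.png

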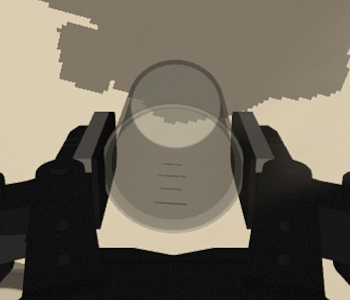

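The beaker is held upright between the pads, with its rim at about (324,348) against a prediction of (326,353). I carry it over to the cup.

play_rows([
  {"x": 0.3, "y": 0.1, "z": -1.5, "ax": 0, "ay": 0, "az": 0},
  {"x": 1.8, "y": 0.5, "z": -3.2, "ax": 0, "ay": 0, "az": 0},
  {"x": 3.8, "y": 1.0, "z": -4.5, "ax": 0, "ay": 0, "az": 0},
  {"x": 6.1, "y": 1.6, "z": -4.7, "ax": 0, "ay": 0, "az": 0},
  {"x": 8.4, "y": 2.2, "z": -4.7, "ax": 0, "ay": 0, "az": 0},
  {"x": 10.7, "y": 2.8, "z": -4.7, "ax": 0, "ay": 0, "az": 0},
  {"x": 13.0, "y": 3.4, "z": -4.7, "ax": 0, "ay": 0, "az": 0},
  {"x": 15.2, "y": 3.95, "z": -4.7, "ax": 0, "ay": 0, "az": 0},
])

```text
t: 16.5
position: [0.4467, 0.1458, 0.1584]
tool_rot: [180.0, 0.0, 105.7]
wrist_force: [-0.2, -0.8, -0.3]
gripper_width: 0.0415
gripper_force: 60.9
```

play_rows([
  {"x": 1.8, "y": 0.47, "z": 0, "ax": 0, "ay": 0, "az": 0},
  {"x": 2.9, "y": 0.75, "z": 0, "ax": 0, "ay": 0, "az": 0},
  {"x": 3.43, "y": 0.88, "z": 0.2, "ax": 0, "ay": 0, "az": 0},
  {"x": 3.43, "y": 0.88, "z": 0.8, "ax": 0, "ay": 0, "az": 0},
  {"x": 3.43, "y": 0.88, "z": 1.5, "ax": 0, "ay": 0, "az": 0},
  {"x": 3.43, "y": 0.88, "z": 2.0, "ax": 0, "ay": 0, "az": 0},
  {"x": 3.43, "y": 0.88, "z": 2.0, "ax": 0, "ay": 0, "az": 0},
  {"x": 3.43, "y": 0.88, "z": 2.0, "ax": 0, "ay": 0, "az": 0},
])

```text
t: 17.5
position: [0.4452, 0.2321, 0.1083]
tool_rot: [180.0, -0.0, 105.6]
wrist_force: [0.5, 0.1, -0.2]
gripper_width: 0.0414
gripper_force: 60.9
```

play_rows([
  {"x": 0, "y": 0, "z": 0.4, "ax": 0, "ay": 0, "az": 0},
  {"x": 0, "y": 0, "z": 0.8, "ax": 0, "ay": 0, "az": 0},
  {"x": 0, "y": 0, "z": 1.1, "ax": 0, "ay": 0, "az": 0},
  {"x": 0, "y": 0, "z": 1.25, "ax": 0, "ay": 0, "az": 0},
  {"x": 0, "y": 0, "z": 1.25, "ax": 0, "ay": 0, "az": 0},
])

```text
t: 18.12
position: [0.4447, 0.2325, 0.0766]
tool_rot: [-180.0, 0.0, 105.7]
wrist_force: [0.6, -0.3, -1.8]
gripper_width: 0.0415
gripper_force: 60.9
```

play_rows([
  {"x": 0, "y": 0, "z": 0.15, "ax": 0, "ay": 0, "az": 0},
  {"x": 0, "y": 0, "z": 0.3, "ax": 0, "ay": 0, "az": 0},
  {"x": 0, "y": 0, "z": 0.45, "ax": 0, "ay": 0, "az": 0},
  {"x": 0, "y": 0, "z": 0.6, "ax": 0, "ay": 0, "az": 0},
  {"x": 0, "y": 0, "z": 0.75, "ax": 0, "ay": 0, "az": 0},
  {"x": 0, "y": 0, "z": 0.8, "ax": 0, "ay": 0, "az": 0},
  {"x": 0, "y": 0, "z": 0.8, "ax": 0, "ay": 0, "az": 0},
])

```text
t: 19.0
position: [0.4449, 0.2324, 0.0568]
tool_rot: [-180.0, -0.0, 105.7]
wrist_force: [0.8, -0.9, -1.1]
gripper_width: 0.0413
gripper_force: 60.9
```

play_rows([
  {"x": 0, "y": 0, "z": 0.04, "ax": 0, "ay": 0, "az": 0},
  {"x": 0, "y": 0, "z": 0.08, "ax": 0, "ay": 0, "az": 0},
  {"x": 0, "y": 0, "z": 0.08, "ax": 0, "ay": 0, "az": 0},
  {"x": 0, "y": 0, "z": 0.08, "ax": 0, "ay": 0, "az": 0},
])

```text
t: 19.5
position: [0.4451, 0.2326, 0.0554]
tool_rot: [180.0, 0.0, 105.7]
wrist_force: [-0.4, -0.9, 5.7]
gripper_width: 0.0412
gripper_force: 61.2
```

play_rows([
  {"x": 0, "y": 0, "z": 0, "ax": 0, "ay": 0, "az": 0},
  {"x": 0, "y": 0, "z": 0, "ax": 0, "ay": 0, "az": 0},
  {"x": 0, "y": 0, "z": 0, "ax": 0, "ay": 0, "az": 0},
  {"x": 0, "y": 0, "z": -0.5, "ax": 0, "ay": 0, "az": 0},
  {"x": 0, "y": 0, "z": -1.5, "ax": 0, "ay": 0, "az": 0},
  {"x": 0, "y": 0, "z": -3.5, "ax": 0, "ay": 0, "az": 0},
  {"x": 0, "y": 0, "z": -5.3, "ax": 0, "ay": 0, "az": 0},
  {"x": 0, "y": 0, "z": -5.8, "ax": 0, "ay": 0, "az": 0},
], grip=1)

```text
t: 20.5
position: [0.4458, 0.2335, 0.2033]
tool_rot: [179.7, -0.1, 105.7]
wrist_force: [-0.1, -1.3, -0.2]
gripper_width: 0.0853
gripper_force: 0.0
```

play_rows([
  {"x": 0, "y": 0, "z": 0, "ax": 0, "ay": 0, "az": 0},
  {"x": 0, "y": 0, "z": 0, "ax": 0, "ay": 0, "az": 0},
])

```text
t: 20.75
position: [0.4443, 0.2317, 0.1988]
tool_rot: [-179.9, 0.0, 105.7]
wrist_force: [-0.7, 0.6, -0.6]
gripper_width: 0.0856
gripper_force: 0.0
```

```bash
python3 - <<'E'
from h import *
w=grab("wrist"); t=grab("top"); sd=grab("side"); s=r.state(); print(s['t'],s['position'],s['tool_rot'],np.round(s['q'],1))
cv2.imwrite("pics/w9.png",w['image']);cv2.imwrite("pics/s9.png",sd['image'])
print("pred knob",proj(w,(.425,.306,.099)))
g=cv2.cvtColor(w['image'],cv2.COLOR_BGR2GRAY)
for th in (35,50,70):
    m=(g<th); m[290:]=0
    for k in blobs(m,150):
        x,y,a,b=cv2.boundingRect(k)
        if 180<x<420:
            e=cv2.minAreaRect(k); print(th,np.round(e[0],1),np.round(e[1],1),round(e[2],1),(x,y,a,b),circ(contour_on(w,k,.063)).round(4))
h=cv2.cvtColor(w['image'],cv2.COLOR_BGR2HSV); m=cv2.inRange(h,(95,80,20),(130,255,255)); m[:,:180]=0;m[:,440:]=0
for k in blobs(m,300): print("blue",cv2.boundingRect(k),cv2.fitEllipse(k)[0],circ(contour_on(w,k,.067)).round(4))
print("pred cup",proj(w,(.4447,.2331,.067)),"beaker rim",proj(w,(.4447,.2331,.095)))
E
```

```text
20.9 [0.44440131 0.23210666 0.19879529] [-1.79875365e+02  8.10997220e-03  1.05673665e+02] [  0.7  23.4 -44.2 105.7  18.9  58.6 -35.6]
pred knob [327.14933553 106.20209905]
35 [323.3 185.9] [24.3 70.1] 86.7 (289, 174, 71, 27) [0.4391 0.2489 0.0241]
35 [323.6 203.6] [ 90.7 105.3] 75.5 (273, 158, 106, 99) [0.4425 0.2399 0.0367]
35 [329.4 102.8] [58.8 78.4] 18.4 (295, 63, 64, 78) [0.4232 0.3094 0.0244]
35 [326.  76.] [18. 22.] 0.0 (317, 65, 19, 23) [0.4188 0.3248 0.0081]
50 [326.5 237. ] [42. 59.] 90.0 (297, 216, 60, 43) [0.4471 0.2267 0.0212]
50 [324.6 206. ] [ 96.3 105.8] 85.7 (272, 158, 107, 99) [0.4425 0.24   0.0369]
50 [325.4 189.5] [90.2 53.1] 1.3 (280, 163, 91, 55) [0.4417 0.2426 0.0314]
50 [324.3 103. ] [70.8 67.6] 50.5 (293, 62, 66, 80) [0.4236 0.3094 0.0247]
50 [325.5 127.5] [27.  7.] 90.0 (322, 114, 8, 28) [0.4275 0.2942 0.0087]
70 [326.6 235.8] [47.6 65.2] 87.8 (294, 211, 66, 50) [0.4472 0.2264 0.023 ]
70 [324.9 207. ] [ 98.2 106.3] 87.6 (272, 158, 107, 100) [0.4425 0.2398 0.0371]
70 [325.5 189.5] [90.1 53. ] 1.4 (280, 163, 91, 55) [0.4418 0.2424 0.0313]
70 [326.6 103.2] [67.7 71.5] 41.2 (293, 62, 66, 80) [0.4236 0.3094 0.0248]
70 [325.5 127.5] [ 7. 27.] 0.0 (322, 114, 8, 28) [0.4278 0.2942 0.0087]
blue (297, 216, 60, 33) (325.6997375488281, 227.12339782714844) [0.4467 0.2284 0.0207]
blue (282, 174, 87, 85) (325.33441162109375, 222.05616760253906) [0.4437 0.2354 0.0315]
pred cup [325.52519506 222.9615927 ] beaker rim [325.67499979 233.03903438]
```

```bash
python3 - <<'E'
from h import *
w=grab("wrist"); s=r.state()
Rt=R.from_euler('xyz',s['tool_rot'],degrees=True).as_matrix(); W=np.array([.4447,.2331])
for p,z in (((326,62),.099),((326,142),.063),((326,138),.099),((293,103),.06),((359,103),.06)): 
    P=onz(w,p,z); print(p,z,P.round(4),"tool-x from well",((P[:2]-W)@Rt[:2,0]).round(4),"y",((P[:2]-W)@Rt[:2,1]).round(4))
g=cv2.cvtColor(w['image'],cv2.COLOR_BGR2GRAY)
print(g[100,285:366:2]);print(g[75,285:366:2]);print(g[56:150:2,326])
for A in [(.4241,.3063)]:
    print([proj(w,(*(np.array(A)+Rt[:2,0]*a+Rt[:2,1]*b),z)).round(1).tolist() for a,b,z in ((.022,.007,.099),(.022,-.007,.099),(-.022,.007,.099),(-.022,-.007,.099),(0,.022,.063),(0,-.022,.063),(-.022,0,.063),(.022,0,.063))])
E
```

```text
(326, 62) 0.099 [0.418  0.3287 0.099 ] tool-x from well 0.0993 y 0.0001
(326, 142) 0.063 [0.4303 0.2858 0.063 ] tool-x from well 0.0546 y 0.0004
(326, 138) 0.099 [0.4292 0.2893 0.099 ] tool-x from well 0.0583 y 0.0002
(293, 103) 0.06 [0.4028 0.3038 0.06  ] tool-x from well 0.0794 y -0.0213
(359, 103) 0.06 [0.4444 0.3155 0.06  ] tool-x from well 0.0794 y 0.022
[216 216 218 221  76  45  45  48  45  43  46  48  47  44  30  11  15  20
  19  17  19  18  16  17  18  11  15  17  17  18  19  21  23  17  19  18
  14 116 119 119 117]
[214 215 215 215 215 216 215 217 215 216 218 215  66  36  38  21  33  38
  38  39  38  38  43  41  37  26   9  17  15  80 118 115 116 116 116 114
 115 114 114 115 115]
[216 216 217 174  19  31  38  39  36  39  39  43  39  43  39  21  17  19
  18  16  20  22  12  19  15  17  21  17  14  11 109 132 132 133 133 133
 130 132 132 133 131 131 111  79 118 114 117]
[[338.2, 64.4], [313.0, 64.4], [337.5, 145.5], [313.5, 145.5], [359.2, 108.2], [291.6, 108.2], [325.3, 142.9], [325.4, 72.1]]
```

The geometry agrees: the axis is about (0.424,0.307) and the bar is in line with the tool x axis. I move over the knob and down.

play_rows([
  {"x": 1.0, "y": 0.0, "z": 0, "ax": 0, "ay": 0, "az": 0},
  {"x": 2.4, "y": 0.02, "z": 0, "ax": 0, "ay": 0, "az": 0},
  {"x": 3.1, "y": 0.02, "z": 0.4, "ax": 0, "ay": 0, "az": 0},
  {"x": 3.1, "y": 0.02, "z": 1.8, "ax": 0, "ay": 0, "az": 0},
  {"x": 3.1, "y": 0.02, "z": 3.6, "ax": 0, "ay": 0, "az": 0},
  {"x": 3.1, "y": 0.02, "z": 5.0, "ax": 0, "ay": 0, "az": 0},
  {"x": 3.1, "y": 0.02, "z": 5.65, "ax": 0, "ay": 0, "az": 0},
  {"x": 3.1, "y": 0.02, "z": 5.65, "ax": 0, "ay": 0, "az": 0},
], grip=1)

```text
t: 21.95
position: [0.424, 0.307, 0.0579]
tool_rot: [-179.9, 0.0, 105.7]
wrist_force: [0.2, 0.5, 1.3]
gripper_width: 0.0855
gripper_force: 0.0
```

play_rows([
  {"x": 0, "y": 0, "z": 0, "ax": 0, "ay": 0, "az": 0},
  {"x": 0, "y": 0, "z": 0, "ax": 0, "ay": 0, "az": 0},
  {"x": 0, "y": 0, "z": 0, "ax": 0, "ay": 0, "az": 0},
  {"x": 0, "y": 0, "z": 0, "ax": 0, "ay": 0, "az": 0},
  {"x": 0, "y": 0, "z": 0, "ax": 0, "ay": 0, "az": 0},
  {"x": 0, "y": 0, "z": 0, "ax": 0, "ay": 0, "az": 0},
  {"x": 0, "y": 0, "z": 0, "ax": 0, "ay": 0, "az": 0},
  {"x": 0, "y": 0, "z": 0, "ax": 0, "ay": 0, "az": 0},
], grip=-1)

```text
t: 22.95
position: [0.4246, 0.3072, 0.0592]
tool_rot: [180.0, 0.0, 105.7]
wrist_force: [-1.2, -1.3, 5.9]
gripper_width: 0.013
gripper_force: 59.0
```

```bash
python3 - <<'E'
from h import *
s=r.state(); print(s['t'],s['position'],s['tool_rot'],s['gripper_width'],s['gripper_force'],s['wrist_force'],s['moment'],np.round(s['q'],1))
E
```

```text
22.95 [0.42463992 0.3071979  0.05922857] [1.79961083e+02 1.07325204e-02 1.05652618e+02] 0.013006155330035934 59.033809304237366 [-1.21232083 -1.25438587  5.872422  ] [-0.22867781  0.20628788 -0.01318899] [-14.4  34.9 -37.  112.5  30.6  42.6 -54. ]
```

play_rows([
  {"x": 0, "y": 0, "z": 0, "ax": 0, "ay": 0, "az": -0.4},
  {"x": 0, "y": 0, "z": 0, "ax": 0, "ay": 0, "az": -0.9},
  {"x": 0, "y": 0, "z": 0, "ax": 0, "ay": 0, "az": -1.4},
  {"x": 0, "y": 0, "z": 0, "ax": 0, "ay": 0, "az": -1.9},
  {"x": 0, "y": 0, "z": 0, "ax": 0, "ay": 0, "az": -2.4},
  {"x": 0, "y": 0, "z": 0, "ax": 0, "ay": 0, "az": -2.4},
  {"x": 0, "y": 0, "z": 0, "ax": 0, "ay": 0, "az": -2.4},
])

```text
t: 23.82
position: [0.4249, 0.3073, 0.0592]
tool_rot: [179.9, 0.0, 129.6]
wrist_force: [0.1, -0.8, 5.6]
gripper_width: 0.0129
gripper_force: 59.2
```

```bash
cat > ang.py <<'E'
from h import *
def rep():
    s=r.state(); print(round(s['t'],2),np.round(s['position'],4),np.round(s['tool_rot'],2),round(s['gripper_width'],4),round(s['gripper_force'],1),np.round(s['wrist_force'],1),np.round(s['moment'],3),np.round(s['q'],1))
    A=np.array([.4243,.3070])
    for n,z in (("top",.067),("side",.067),("wrist",.067)):
        c=grab(n); h=cv2.cvtColor(c['image'],cv2.COLOR_BGR2HSV); m=cv2.inRange(h,(95,80,20),(130,255,255))
        for k in blobs(m,60):
            P=circ(contour_on(c,k,z)); d=P[:2]-A
            if np.linalg.norm(d)<.12: print(n,P.round(4),"r",np.linalg.norm(d).round(4),"dir",np.degrees(np.arctan2(d[1],d[0])).round(1),cv2.boundingRect(k))
rep()
E
python3 ang.py
```

```text
23.82 [0.4249 0.3073 0.0592] [1.7995e+02 2.0000e-02 1.2963e+02] 0.0129 59.2 [ 0.1 -0.8  5.6] [-0.146  0.098 -0.075] [-10.4  36.7 -43.8 112.4  35.7  45.1 -35.2]
top [0.474  0.2438 0.0339] r 0.0804 dir -51.9 (181, 255, 31, 27)
side [0.4818 0.2555 0.0359] r 0.0772 dir -41.9 (371, 341, 34, 37)
wrist [0.4543 0.271  0.0138] r 0.0469 dir -50.2 (291, 395, 65, 35)
```

The first stop is reached: the moment is 0.075 N·m against about 0.073 expected there. On to the second.

play_rows([
  {"x": 0, "y": 0, "z": 0, "ax": 0, "ay": 0, "az": -0.4},
  {"x": 0, "y": 0, "z": 0, "ax": 0, "ay": 0, "az": -0.9},
  {"x": 0, "y": 0, "z": 0, "ax": 0, "ay": 0, "az": -1.4},
  {"x": 0, "y": 0, "z": 0, "ax": 0, "ay": 0, "az": -1.9},
  {"x": 0, "y": 0, "z": 0, "ax": 0, "ay": 0, "az": -2.4},
  {"x": 0, "y": 0, "z": 0, "ax": 0, "ay": 0, "az": -2.4},
  {"x": 0, "y": 0, "z": 0, "ax": 0, "ay": 0, "az": -2.4},
])

```text
t: 24.85
position: [0.425, 0.3075, 0.0593]
tool_rot: [179.9, 0.0, 153.6]
wrist_force: [0.5, -0.5, 4.6]
gripper_width: 0.0134
gripper_force: 59.2
```

```bash
python3 ang.py
```

```text
24.85 [0.425  0.3075 0.0593] [1.7993e+02 4.0000e-02 1.5362e+02] 0.0134 59.2 [ 0.5 -0.5  4.6] [-0.095  0.018 -0.083] [ -6.8  38.9 -50.4 112.4  40.5  48.1 -16.1]
top [0.4948 0.2683 0.0336] r 0.0804 dir -28.8 (171, 245, 30, 26)
side [0.4995 0.2796 0.0363] r 0.08 dir -20.0 (365, 355, 35, 40)
wrist [0.4672 0.2863 0.0137] r 0.0476 dir -25.8 (291, 397, 65, 33)
```

play_rows([
  {"x": 0, "y": 0, "z": 0, "ax": 0, "ay": 0, "az": -0.4},
  {"x": 0, "y": 0, "z": 0, "ax": 0, "ay": 0, "az": -0.9},
  {"x": 0, "y": 0, "z": 0, "ax": 0, "ay": 0, "az": -1.4},
  {"x": 0, "y": 0, "z": 0, "ax": 0, "ay": 0, "az": -1.8},
  {"x": 0, "y": 0, "z": 0, "ax": 0, "ay": 0, "az": -2.2},
  {"x": 0, "y": 0, "z": 0, "ax": 0, "ay": 0, "az": -2.4},
  {"x": 0, "y": 0, "z": 0, "ax": 0, "ay": 0, "az": -2.4},
  {"x": 0, "y": 0, "z": 0, "ax": 0, "ay": 0, "az": -2.4},
])

```text
t: 26.0
position: [0.4251, 0.3078, 0.0592]
tool_rot: [179.9, 0.1, 177.6]
wrist_force: [1.2, 1.1, 5.4]
gripper_width: 0.0131
gripper_force: 59.4
```

```bash
python3 ang.py; python3 - <<'E'
from h import *
w=grab("wrist"); sd=grab("side"); t=grab("top"); P=np.array([.4243,.307])
for n,c in(("side",sd),("top",t)):
    h=cv2.cvtColor(c['image'],cv2.COLOR_BGR2HSV); m=cv2.inRange(h,(0,120,90),(8,255,255))|cv2.inRange(h,(172,120,90),(180,255,255))
    for k in blobs(m,1):
        q=onz(c,k.mean(axis=(0,1)),.014)[:2]-P
        if .1<np.linalg.norm(q)<.14: print(n,"red",np.degrees(np.arctan2(q[1],q[0])).round(1),np.linalg.norm(q).round(3))
E
```

```text
26.0 [0.4251 0.3078 0.0592] [1.7993e+02 7.0000e-02 1.7762e+02] 0.0131 59.4 [1.2 1.1 5.4] [ 0.061 -0.082 -0.074] [ -3.7  41.4 -56.7 112.3  44.9  51.6   3.4]
top [0.5025 0.2984 0.0338] r 0.0786 dir -6.3 (157, 242, 31, 24)
side [0.5091 0.3094 0.0353] r 0.0849 dir 1.6 (367, 372, 35, 41)
wrist [0.4721 0.3059 0.0138] r 0.0478 dir -1.4 (291, 396, 65, 34)
side red -2.3 0.121
top red -2.5 0.123
```

play_rows([
  {"x": 0, "y": 0, "z": 0, "ax": 0, "ay": 0, "az": -0.06},
  {"x": 0, "y": 0, "z": 0, "ax": 0, "ay": 0, "az": -0.06},
  {"x": 0, "y": 0, "z": 0, "ax": 0, "ay": 0, "az": -0.06},
  {"x": 0, "y": 0, "z": 0, "ax": 0, "ay": 0, "az": -0.06},
  {"x": 0, "y": 0, "z": 0, "ax": 0, "ay": 0, "az": -0.06},
  {"x": 0, "y": 0, "z": 0, "ax": 0, "ay": 0, "az": -0.06},
])

```text
t: 27.05
position: [0.4251, 0.3078, 0.0592]
tool_rot: [179.9, 0.1, 178.2]
wrist_force: [0.8, 0.9, 6.3]
gripper_width: 0.013
gripper_force: 59.5
```

```bash
python3 ang.py; python3 - <<'E'
from h import *
# beaker rim check: bystanders unmoved and beaker seated, numerically
t=grab("top")
for n,p in (("bottle",(371,209)),("tape",(478,255)),("dish",(478,302))): 
    a=cv2.imread("pics/top0.png")[p[1]-22:p[1]+22,p[0]-22:p[0]+22].astype(int); b=t['image'][p[1]-22:p[1]+22,p[0]-22:p[0]+22].astype(int); print(n,np.abs(a-b).mean().round(2))
E
```

```text
27.05 [0.4251 0.3078 0.0592] [1.7993e+02 7.0000e-02 1.7824e+02] 0.013 59.5 [0.8 0.9 6.3] [ 0.056 -0.119 -0.03 ] [ -3.6  41.4 -56.9 112.3  45.   51.7   3.9]
top [0.5035 0.2989 0.0338] r 0.0796 dir -5.9 (157, 242, 30, 23)
side [0.5093 0.3102 0.0352] r 0.0851 dir 2.1 (367, 373, 35, 40)
wrist [0.472  0.3066 0.0136] r 0.0477 dir -0.5 (292, 397, 64, 33)
bottle 12.68
tape 15.64
dish 16.45
```

```bash
python3 - <<'E'
from h import *
t=grab("top"); a=cv2.imread("pics/top0.png"); b=t['image']
for n,p in (("bottle",(371,209)),("tape",(478,255)),("dish",(478,302))):
    e=[cv2.Canny(cv2.cvtColor(i[p[1]-30:p[1]+30,p[0]-30:p[0]+30],cv2.COLOR_BGR2GRAY),60,150).astype(np.float32) for i in (a,b)]
    print(n,np.round(cv2.phaseCorrelate(cv2.GaussianBlur(e[0],(0,0),1),cv2.GaussianBlur(e[1],(0,0),1)),2).tolist() if 0 else [np.round(v,2) for v in cv2.phaseCorrelate(cv2.GaussianBlur(e[0],(0,0),1),cv2.GaussianBlur(e[1],(0,0),1))], (b[p[1]-22:p[1]+22,p[0]-22:p[0]+22].astype(int)-a[p[1]-22:p[1]+22,p[0]-22:p[0]+22]).mean().round(1))
M=[]
for i in range(6): grab("wrist"); s=r.state(); M.append([s['moment'][2],s['tool_rot'][2],s['gripper_width']])
print(np.round(M,3).tolist(),s['t'])
E
```

```text
bottle [array([-0.12,  0.16]), np.float64(0.86)] 12.4
tape [array([0.02, 0.06]), np.float64(1.02)] 15.6
dish [array([-0.1,  0.1]), np.float64(0.88)] 16.4
[[-0.093, 178.237, 0.013], [-0.127, 178.242, 0.013], [-0.118, 178.241, 0.013], [-0.084, 178.238, 0.013], [-0.102, 178.243, 0.013], [-0.081, 178.239, 0.013]] 27.6
```

The moment averages 0.10 N·m, exactly what the third stop should give. The hold is steady and the bystanders haven't moved. Handing in.

```bash
python3 -c "
from cell import r
print(r.hand_in())"
```

```text
the job is handed in; nothing more can be done
None
```

I handed the job in at about 28 s: the adapter cup is in the well, the beaker stands in the cup, and the gripper is holding the knob steadily at the third stop, with the stain bottle, petri dish and tape roll not moved.

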